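# Unfold the crank of the bonding press and clamp the specimen holder

### The job

A freshly glued specimen holder stands in the small two-column screw press and has to be clamped while the glue sets. Swing the crank's folded grip up until it snaps into its upright working position, then wind the crank clockwise until the foot comes down and you feel it press the holder firmly, but do not force it: too much load spoils the glued joint. Let go with the grip still upright and the press tight, and leave the dropper bottle and the two vials beside it where they stand.

Things in the scene. Friction and masses are not known exactly. Their poses are not given: they have to be found in the camera images.
- press: Bench screw press, fixed: grey base 108 x 128 mm, two steel columns at y = +-43 mm, grey crosshead with its top 213 mm up (column nuts to 225 mm). A screw with a crank on top carries a round rubber-padded foot over the nest. Origin: centre of the base's underside on the worktop; z up, -x is the open front. Behind it (x > 0.57) a dark machine housing, 350 mm high, leaves the fingers little room.
- spindle_axis (a point): Fixed point on the upright axis of screw and crank, at the top of the brass nut, 219 mm above the worktop. The screw holds when let go; loaded over about 60 N it eases back to about 60 N. The foot is threaded on the screw's end and stands up to 6 mm higher or lower each time, which is not measured: it meets the holder after 3.9 to 8.7 rad of winding.
- crank (a joint): Crank angle (rad), growing as it is wound clockwise seen from above; 0: arm to the press's front (-x); counts on over turns, stops at -1.2 and 11.4. Winding clockwise sinks screw, crank and foot together, 3.18 mm per rad (20 mm a turn). Turning freely takes about 3.6 N along the circle at the grip, rising by 10 to 12 N per rad once the pad bears on the holder.
- grip_pivot (a point): Centre of the cross pin on which the grip folds, in a fork at the outer end of the crank arm, 50 mm from the screw axis; about 279 mm above the worktop at the start, with the arm roughly to the front. It goes round and down with the crank. The arm is a steel bar 15 mm wide whose top lies 11 mm below this point; the fork (14 mm along the arm, 18 mm wide) reaches 6 mm above it.
- grip_end (a point): Free end of the grip, on its axis, 54.5 mm from grip_pivot. The grip is a black sleeve 17 mm thick, 12 to 52 mm from the pivot, that spins freely on its own axis, so fingers holding it need not turn with the crank. Folded, it lies level over the arm, 2.5 mm clear of it, pointing at the screw axis. Pinched across its sides from above, it can swivel between the pads as it is lifted.
- handle (a joint): Angle of the grip about its pin (rad): 0 folded flat along the arm, 1.57 upright over the pin against a stop, the working position; it lifts at its free end, in the upright plane of the arm. A spring holds it at both ends and tips it over from about 0.8: about 5 N lifts it at 34 mm from the pin, and about 5 N there towards the screw axis would fold it again.
- nest: Aluminium seat plate 46 x 46 x 9 mm on the middle of the press base, with a round recess 27 mm across and 5 mm deep for the holder. Origin: centre of its underside, on the screw axis, 20 mm above the worktop. Fixed.
- holder: Turned bright metal specimen holder with a dark knurled waist, 24 mm across, 40 mm tall, in the nest under the foot. Origin: centre of its underside. Each N on it adds 0.064 N along the circle at the grip: firm is 50 to 100 N on it, felt as 7 to 10 N at the grip while winding, up to 7 N less once the hand stops; least is 25 N; over 150 N (13 N) is too much, 160 N spoils it.
- dropper: Small brown dropper bottle with a black rubber cap, 33 mm across and 102 mm tall, standing left of the press. Origin: centre of its underside. Leave it alone.
- vial_1: Clear vial with a white cap, 27 mm across and 54 mm tall, standing left of the press. Origin: centre of its underside. Leave it alone.
- vial_2: Clear vial with an orange cap, 27 mm across and 54 mm tall, standing at the right front of the press. Origin: centre of its underside. Leave it alone.
Things that resemble listed ones, but are neither listed nor needed, are in the scene too. What is shaped like the holder but green is not meant.

How it is judged (in metres and radians):
On the way, in this order (a step that is already met when the one before it is completed fails the run):
1. the grip stands upright against its stop while the press is still open (value of joint handle above 1.45 rad and contact force between holder and nest below 10 N), for 0.2 s.
2. the press has been wound down on the holder with the grip upright (contact force between holder and nest above 25 N and value of joint handle above 1.3 rad), for 0.2 s.
At the end, for the whole second after the job is handed in: The holder stands upright in the nest (within 4 mm of its centre, not tilted by more than 0.08 rad) and is pressed into it with 25 to 150 N; the grip is upright (over 1.4 rad); everything is at rest (contact force between holder and nest between 25 and 150 N and value of joint handle above 1.4 rad and z of holder in the frame of nest below 0.007 m and horizontal distance between holder and nest below 0.004 m and angle between holder's own z axis and vertical below 0.08 rad and linear speed of holder below 0.02 m/s); the robot touches nothing.
It fails at once if the holder is loaded with more than 160 N (contact force between holder and nest above 160 N).
It fails at once if the dropper bottle is moved by more than 20 mm (distance of dropper from where it was at the start of the episode above 0.02 m).
It fails at once if the white-capped vial is moved by more than 20 mm (distance of vial_1 from where it was at the start of the episode above 0.02 m).
It fails at once if the orange-capped vial is moved by more than 20 mm (distance of vial_2 from where it was at the start of the episode above 0.02 m).
It also fails if it takes over 67 s, if anything falls off the work surface, if the arm or the gripper's body presses on something with over 40 N, if the wrist force passes 120 N, or if a joint passes its speed limit or range.

### The arm

A 6-joint arm with a two-finger parallel gripper is mounted at the origin on a cart in front of the work surface, level with it; the furniture and walls round the work are solid. World frame = base frame: x ahead of the robot, y to its left, z up, the work surface at z = 0. Lengths are in mm, angles in rad, forces in N, time in s.
With the tool pointing down it reaches from about 350 to 800 mm from the base axis. Payload 7.3 kg.
Tool frame: the origin (TCP) lies midway between the tips of the shut fingers; the grasp point (between the pads) lies 19 mm behind it (robot.grip_point_offset is the distance from the TCP to the grasp point, in mm); z points along the fingers, y is the line along which they close (so a half turn about z gives the same grasp; the last joint's range is limited). The gripper opens to 85 mm and grips with 20 to 120 N. Pads are 22 mm wide; open, the fingers measure 114 mm over their backs; the gripper's body (76 mm by 85 mm) begins 54 mm behind the grasp point. The pads swing forward as they close: fully open they stand 13 mm farther back than shut.
Start: joints at [-1.256, 0.342, 1.524, -0, 1.275, -0.146], TCP at [233.474, -470.252, 209.222] pointing down, gripper open.
Joint ranges: [-2.53, 2.53], [-0.77, 2.02], [0.04, 2.7], [-1, 4.14], [0.28, 2.66], [-3.11, 3.11]. Speed limits (rad/s): [2.57, 2.57, 3.14, 3.14, 3.14, 3.14].

### API

Orientations are given as a rotation vector (axis times angle).
In Python, from workcell import robot, snapshot gives the robot as it stands.
- The arm moves only by the shell command python3 -m jog 'ROWS'. ROWS is JSON, a list of rows, each an object with "dp": the shift along the tool's x, y, z in units of 30 mm (1.0 is 30 mm), a list of three; "roll": the turn about the tool's z in units of 5 degrees (1.0 is 5 degrees); "grip": the finger opening in mm, from 0 to 85.4. A call has 1 to 5 rows; each row is the pose to reach, as a shift and turn from the pose commanded when the call began, along the tool's axes at that moment; what a row does not reach only later rows make up. A row lasts 1/12 s, in which the tool goes at most 41.7 mm and 7.16 degrees, less where a joint would pass 70% of its speed; a pose out of reach is approached as far as the arm can. A call with a gripper value outside its range is refused whole. The fingers move at their own pace and stop on an object; the grip force is fixed at half the most. Time passes only in rows, so rows that repeat a pose let the fingers close. It gives the time, the measured TCP pose, the force, the opening and the grip force at its end, in the units of the state.
- robot.observe(): the state, without advancing time (a new reading comes with each control period).
- snapshot(name): name is "scene" or "top" or "wrist"; returns a dict with "frame" (480x640x3 uint8, red, green, blue), "range_z" (480x640 float32, mm along the optical axis (not along the pixel's ray), 0 where there is no reading), "fov_y" (degrees; the focal length in pixels is half the picture's height over the tangent of half this angle, whatever the lens; pixels are square), "cx", "cy" (the principal point, pixels), "dist_coeffs" ([k1, k2, p1, p2, k3] as OpenCV has them; the pictures are not rectified), "R" (3x3) and "t" (3): a world point X has camera coordinates R X + t. Camera axes: x right, y down, z forward; pixel columns grow to the right and rows downward; lengths in mm; the calibration is good to about 2 mm. A picture is of the moment at which its call begins.
- robot.job_done(): hands the job in; it is judged then, once.
The state is a dict: "time_s": time; "joint_pos": joint angles; "qvel": joint speeds; "joint_efforts": joint torques, N m; "eef_pos": TCP position; "ee_rot": TCP orientation; "wrist_force": force on the tool from outside, world axes, zero at the start; "torque": the same for the moment, N m; "finger_gap": finger opening in mm; "grasp_force": force on a finger pad.
Only numpy, scipy, OpenCV 4.12 (cv2) and the standard library are available. Lean on these libraries where they do the work, as an engineer would, in place of code of your own. Each camera call takes 0.05 s, during which the arm holds its last target. There are 200 camera calls.

## Working session

There is one attempt and no reset: what is moved stays moved. The work goes in short steps, Python scripts to look and compute and a shell command to move; the robot and the scene stay as the last step left them, time stands still between calls to the robot, and variables do not carry over. Pictures are saved under pics/ and viewed, at most 10 in all, crops included, and the job is handed in when it is done.

```bash
ls; mkdir -p pics; cat > h.py <<'E'
import numpy as np, cv2
from workcell import robot, snapshot
def K(s):
    f=240/np.tan(np.radians(s["fov_y"])/2); return np.array([[f,0,s["cx"]],[0,f,s["cy"]],[0,0,1.]])
def rays(s,uv):
    p=cv2.undistortPoints(np.array(uv,float).reshape(-1,1,2),K(s),np.array(s["dist_coeffs"],float)).reshape(-1,2)
    return np.c_[p,np.ones(len(p))]
def onplane(s,uv,z):
    R,t=np.array(s["R"]),np.array(s["t"]); c=-R.T@t; d=rays(s,uv)@R
    return c+d*((z-c[2])/d[:,2])[:,None]
def depthpts(s,uv):
    R,t=np.array(s["R"]),np.array(s["t"]); d=rays(s,uv)
    z=np.array([s["range_z"][int(round(v)),int(round(u))] for u,v in uv])
    return (d*z[:,None]-t)@R
def proj(s,X):
    R,t=np.array(s["R"]),np.array(s["t"])
    return cv2.projectPoints(np.array(X,float).reshape(-1,3),cv2.Rodrigues(R)[0],t,K(s),np.array(s["dist_coeffs"],float))[0].reshape(-1,2)
def cloud(s):
    v,u=np.mgrid[0:480,0:640]; return depthpts(s,np.c_[u.ravel(),v.ravel()]).reshape(480,640,3)
def tri(l):
    A=np.zeros((3,3));b=np.zeros(3)
    for s,uv in l:
        R,t=np.array(s["R"]),np.array(s["t"]);c=-R.T@t;d=(rays(s,[uv])@R)[0];d/=np.linalg.norm(d);P=np.eye(3)-np.outer(d,d);A+=P;b+=P@c
    return np.linalg.solve(A,b)
E
python3 - <<'E'
from h import *
import pickle
S={n:snapshot(n) for n in("scene","top","wrist")}
pickle.dump(S,open("s0.pkl","wb"))
for n,s in S.items(): cv2.imwrite(f"pics/{n}0.png",s["frame"][:,:,::-1]); print(n,s["fov_y"],-np.array(s["R"]).T@s["t"])
print(robot.observe(),robot.grip_point_offset)
E
```

```text
pics
scene 48.433498751587074 [206.23215339 663.0089399  758.19571923]
top 54.39790067928695 [ 406.90292096   88.98394985 1022.71901445]
wrist 66.34565655820457 [ 306.54470414 -434.67855979  373.01515395]
{'time_s': 0.15, 'joint_pos': array([-1.25600675e+00,  3.42556641e-01,  1.52479475e+00,  5.51694734e-06,
        1.27541174e+00, -1.45968562e-01]), 'qvel': array([ 0.00094242, -0.000682  , -0.00189377,  0.00118227, -0.00087326,
       -0.00083666]), 'joint_efforts': array([ 6.47146771e-04, -4.33906925e+01, -2.46146500e+01, -2.02200808e-04,
        5.75648461e-03,  2.22960824e-05]), 'eef_pos': array([ 233.36298402, -469.91734917,  208.6897551 ]), 'ee_rot': array([-3.05745613e+00, -7.17103105e-01,  1.46696516e-04]), 'wrist_force': array([ 1.32017837, -0.64048593, -1.00496397]), 'torque': array([ 0.0357003 , -0.02263535, -0.0622385 ]), 'grasp_force': 0.0, 'finger_gap': 85.41976615597419} 18.700000000000003
```

View pics/scene0.png

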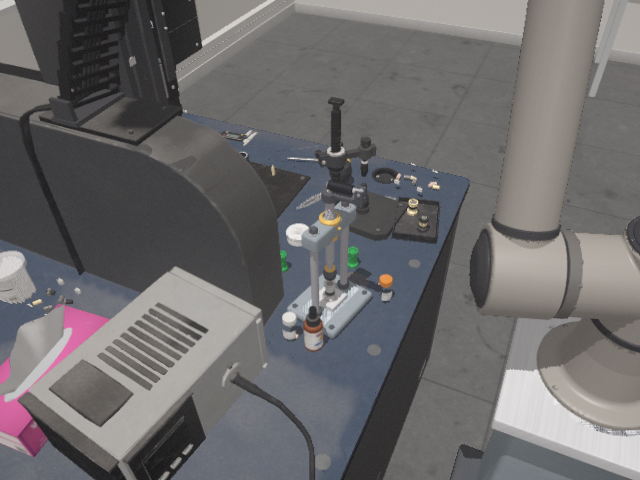

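View pics/top0.png

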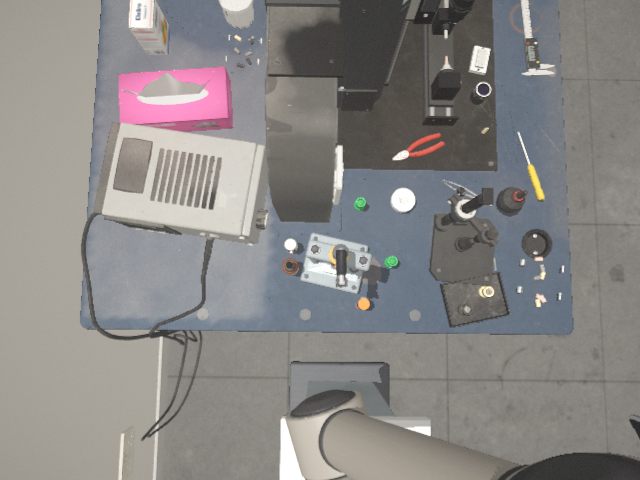

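The scene view shows the press at about (330,265), with the crank on top at (340,192). In the top view the crosshead is at (338,255), the black grip at (342,265), the dropper at (290,267), the white vial at (291,245) and the orange vial at (364,303). The green look-alikes are at (361,203) and (391,262). I'll enlarge the crank.

```bash
python3 - <<'E'
from h import *
import pickle
S=pickle.load(open("s0.pkl","rb"))
a=cv2.resize(S["top"]["frame"][220:320,275:405,::-1],None,fx=6,fy=6,interpolation=cv2.INTER_CUBIC)[:, :780]
b=cv2.resize(S["scene"]["frame"][160:310,270:400,::-1],None,fx=4,fy=4,interpolation=cv2.INTER_CUBIC)
cv2.imwrite("pics/c1.png",cv2.resize(np.hstack([cv2.resize(a,(780,600)),b]),(800,369)))
t=S["top"];P=cloud(t)
# region near press: high points by depth
m=(P[...,2]>225)&(abs(P[...,0]-480)<120)&(abs(P[...,1]-70)<120)
v,u=np.nonzero(m);print(u.min(),u.max(),v.min(),v.max())
for r in range(240,292,3): print(r,[ "%d"%P[r,c,2] for c in range(318,372,3)])
print(P[265,342],P[247,320],P[283,343])
E
```

```text
0 639 0 479
240 ['16', '19', '18', '19', '20', '15', '20', '16', '21', '16', '0', '-5', '0', '-4', '-1', '-2', '-4', '-2']
243 ['211', '212', '210', '208', '19', '17', '20', '14', '19', '22', '19', '20', '21', '15', '-2', '-1', '2', '-1']
246 ['214', '212', '215', '211', '214', '213', '267', '267', '267', '267', '20', '20', '19', '16', '14', '16', '18', '0']
249 ['222', '212', '211', '213', '213', '266', '266', '283', '283', '266', '209', '210', '20', '15', '18', '23', '17', '-1']
252 ['213', '211', '212', '215', '215', '267', '280', '285', '287', '282', '267', '211', '213', '214', '211', '208', '20', '0']
255 ['211', '214', '213', '213', '216', '267', '281', '287', '285', '284', '218', '210', '212', '211', '213', '211', '212', '212']
258 ['213', '211', '212', '212', '215', '216', '280', '287', '286', '284', '214', '211', '213', '213', '219', '223', '217', '210']
261 ['35', '187', '203', '206', '212', '217', '284', '287', '287', '283', '212', '213', '213', '211', '221', '224', '221', '210']
264 ['19', '20', '29', '22', '1022', '92', '280', '287', '286', '285', '210', '209', '212', '2
[... 489 characters left out ...]
0', '-3', '2']
279 ['19', '18', '19', '20', '20', '20', '282', '279', '279', '285', '16', '18', '19', '19', '19', '0', '1', '1']
282 ['19', '18', '20', '18', '19', '19', '278', '282', '280', '283', '280', '20', '18', '18', '16', '1', '0', '-2']
285 ['2', '16', '21', '17', '20', '18', '278', '267', '267', '281', '17', '20', '14', '19', '0', '1', '-1', '-3']
288 ['0', '1', '-2', '1', '-2', '12', '19', '19', '22', '19', '20', '18', '23', '15', '-1', '-1', '-1', '0']
291 ['-1', '-1', '-3', '-1', '-1', '2', '-1', '-1', '-1', '15', '16', '20', '16', '22', '0', '0', '-1', '-2']
[456.16837891  48.53679451 288.05350592] [491.96751594  82.97747816 214.93628121] [427.98872118  46.62312691 285.06087733]
```

View pics/c1.png

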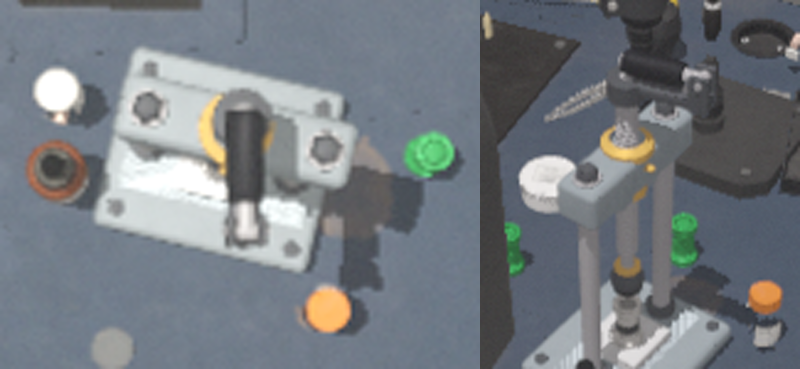

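The crop shows the black grip folded over the arm, with its free end over the brass nut and the fork at the front. Next I'll measure it from the depth clouds of both views.

```bash
python3 - <<'E'
from h import *
import pickle
S=pickle.load(open("s0.pkl","rb"))
for n in("top","scene"):
    s=S[n];P=cloud(s).reshape(-1,3); C=s["frame"].reshape(-1,3).astype(int)
    near=(abs(P[:,0]-465)<70)&(abs(P[:,1]-52)<75)&(s["range_z"].ravel()>0)
    def st(tag,m): 
        q=P[near&m]; print(n,tag,len(q),q.mean(0).round(1) if len(q) else '', np.ptp(q,0).round(0) if len(q) else '')
        return q
    z=P[:,2]; dark=C.max(1)<60
    br=(C[:,0]>C[:,2]+50)&(C[:,0]>110)
    b=st("brass",br&(z>195)&(z<235)); 
    if len(b):
        (x,y),r=cv2.minEnclosingCircle(b[:,:2].astype(np.float32)); print("brasscircle",x,y,r)
    g=st("grip dark",dark&(z>272)&(z<296))
    if len(g)>5:
        w=np.linalg.svd(g[:,:2]-g[:,:2].mean(0))[2][0]; w*=-np.sign(w[0]); e=(g[:,:2]-g[:,:2].mean(0))@w
        print("dir",w,np.degrees(np.arctan2(w[1],w[0])),np.percentile(e,[1,99]), "zmax",np.percentile(g[:,2],[50,90]))
        print("ends",g[:,:2].mean(0)+w*e.min(),g[:,:2].mean(0)+w*e.max())
    f=st("fork",~dark&(z>272)&(z<296)&(P[:,0]<445))
    h=st("cross",(z>209)&(z<217)&~br)
    if len(h)>20: print(cv2.minAreaRect(h[:,:2].astype(np.float32)))
    k=st("nuts",(z>219)&(z<230)&~br&~dark)
    for q in k[::6]: print(q.round(0),end=' ')
    bs=P[(abs(P[:,0]-465)<110)&(abs(P[:,1]-52)<110)&(abs(z-19)<4)]
    print("base",cv2.minAreaRect(bs[:,:2].astype(np.float32)))
E
```

```text
top brass 78 [476.5  60.  215.5] [34. 33. 19.]
brasscircle 477.9481201171875 51.86954116821289 18.292816162109375
top grip dark 0  
top fork 131 [433.3  48.7 283.1] [21. 19. 12.]
top cross 664 [478.9  50.9 212.1] [ 52. 114.   8.]
((479.0842590332031, 50.41652297973633), (112.92868041992188, 30.987083435058594), 77.25420379638672)
top nuts 94 [478.5  49.5 221.9] [32. 97.  7.]
[495.  90. 220.] [491.  97. 223.] [489.  99. 220.] [490.  88. 219.] [487.  92. 224.] [486.  95. 223.] [484.  93. 222.] [483.  93. 220.] [475.  10. 221.] [473.  11. 223.] [471.  11. 224.] [470.  14. 221.] [470.   4. 222.] [468.   6. 224.] [466.   9. 221.] [465.   5. 220.] base ((491.54071044921875, 61.75420379638672), (225.9467010498047, 141.1365203857422), 64.15206146240234)
scene brass 165 [473.7  58.3 214.1] [37. 37. 23.]
brasscircle 476.59722900390625 51.57966232299805 19.594696044921875
scene grip dark 172 [458.4  56.7 280.7] [39. 20. 16.]
dir [-0.99721981 -0.0745161 ] -175.72658111713395 [-19.95173851  17.8868979 ] zmax [280.75831679 286.52165071]
ends [479.31630716  58.28425022] [440.35001677  55.37253925]
scene fork 154 [430.6  53.1 280.4] [23. 19. 14.]
scene cross 508 [477.1  59.4 211.7] [ 52. 110.   8.]
((477.59197998046875, 54.15358352661133), (112.16377258300781, 32.751556396484375), 76.92124938964844)
scene nuts 103 [479.   62.8 222.6] [31. 91. 10.]
[475.  12. 221.] [473.  16. 220.] [463.  11. 219.] [472.  48. 229.] [471.  51. 228.] [474.  55. 227.] [477.  60. 228.] [471.  50. 222.] [476.  56. 223.] [477.  60. 224.] [478.  57. 219.] [471.  57. 219.] [490.  93. 222.] [490.  97. 223.] [489.  98. 222.] [491. 101. 222.] [491. 101. 220.] [481.  98. 219.] base ((488.9583740234375, 62.13921356201172), (221.73037719726562, 143.25730895996094), 64.2300033569336)
```

```bash
python3 - <<'E'
from h import *
import pickle
from scipy.spatial.transform import Rotation as Ro
S=pickle.load(open("s0.pkl","rb"))
T=Ro.from_rotvec([-3.05745613e+00, -7.17103105e-01,0]).as_matrix(); print(T.round(3))
w=S["wrist"];R=np.array(w["R"]);print("cam axes in tool",(R@T).round(3), "cam pos tool",(T.T@(-R.T@w["t"]-[233.4,-470,208.7])).round(1))
for n in("top","scene"):
    P=cloud(S[n]).reshape(-1,3);q=P[(P[:,2]>60)&(P[:,0]>520)&(P[:,0]<800)]
    for y in range(-160,220,20):
        a=q[abs(q[:,1]-y)<10]
        if len(a): i=a[:,0].argmin();print(n,y,"xmin",np.percentile(a[:,0],1).round(),"zmax",np.percentile(a[:,2],99).round())
P=cloud(S["top"]).reshape(-1,3);q=P[(P[:,2]>60)&(P[:,0]>300)&(P[:,0]<560)&(P[:,1]<-20)&(P[:,1]>-400)]
print(q[:,2].max(),len(q))
# top grip line: pixels z>277, x>440
q=P[(P[:,2]>276)&(P[:,2]<300)&(abs(P[:,0]-455)<40)&(abs(P[:,1]-50)<20)]
for x in range(420,492,4):
    a=q[abs(q[:,0]-x)<2.5]
    if len(a): print(x,a[:,1].min().round(1),a[:,1].max().round(1),a[:,2].max().round(1))
E
```

```text
[[ 0.896  0.445 -0.   ]
 [ 0.445 -0.896  0.001]
 [ 0.    -0.001 -1.   ]]
cam axes in tool [[-0.     1.    -0.   ]
 [-0.949 -0.    -0.315]
 [-0.315  0.     0.949]] cam pos tool [  81.3    0.7 -164.3]
top -160 xmin 553.0 zmax 187.0
top 40 xmin 604.0 zmax 180.0
top 60 xmin 570.0 zmax 362.0
top 80 xmin 570.0 zmax 361.0
top 100 xmin 570.0 zmax 361.0
top 120 xmin 570.0 zmax 362.0
top 140 xmin 570.0 zmax 362.0
top 160 xmin 569.0 zmax 362.0
top 180 xmin 561.0 zmax 346.0
top 200 xmin 542.0 zmax 150.0
scene -160 xmin 553.0 zmax 192.0
scene 60 xmin 570.0 zmax 360.0
scene 80 xmin 569.0 zmax 360.0
scene 100 xmin 569.0 zmax 360.0
scene 120 xmin 569.0 zmax 361.0
scene 140 xmin 569.0 zmax 361.0
scene 160 xmin 569.0 zmax 361.0
scene 180 xmin 573.0 zmax 344.0
scene 200 xmin 591.0 zmax 149.0
716.9610284884146 1167
424 40.2 57.3 286.4
428 38.4 57.5 289.1
432 38.4 57.6 287.2
436 40.1 57.6 286.8
440 43.5 56.0 287.2
444 41.5 56.2 288.1
448 41.8 57.6 289.9
452 41.8 57.6 289.9
456 41.9 57.7 288.1
460 41.8 57.7 288.7
464 41.9 57.9 288.7
468 41.8 57.9 287.5
472 41.8 57.8 289.7
476 41.8 57.9 288.9
480 43.6 57.8 287.4
484 46.6 54.6 284.1
```

```bash
python3 -m jog '[{"dp":[0,0,-1.2],"roll":0,"grip":85},{"dp":[0,0,-2.4],"roll":0,"grip":85},{"dp":[0,0,-3.6],"roll":0,"grip":85},{"dp":[0,0,-4.8],"roll":0,"grip":85},{"dp":[0,0,-6],"roll":0,"grip":85}]'
python3 -m jog '[{"dp":[0.96,-0.81,0],"roll":0,"grip":85},{"dp":[1.92,-1.63,0],"roll":0,"grip":85},{"dp":[2.88,-2.44,0],"roll":0,"grip":85},{"dp":[3.84,-3.25,0],"roll":0,"grip":85},{"dp":[4.8,-4.07,0],"roll":0,"grip":85}]'
python3 -m jog '[{"dp":[0.96,-0.81,0],"roll":0,"grip":85},{"dp":[1.92,-1.63,0],"roll":0,"grip":85},{"dp":[2.88,-2.44,0],"roll":0,"grip":85},{"dp":[3.84,-3.25,0],"roll":0,"grip":85},{"dp":[4.8,-4.07,0],"roll":0,"grip":85}]'
python3 -m jog '[{"dp":[0.96,-0.81,0],"roll":0.94,"grip":85},{"dp":[1.92,-1.63,0],"roll":1.88,"grip":80},{"dp":[2.88,-2.44,0],"roll":2.82,"grip":70},{"dp":[3.84,-3.25,0.5],"roll":3.76,"grip":60},{"dp":[4.8,-4.07,1],"roll":4.7,"grip":50}]'
python3 -m jog '[{"dp":[0,0,0],"roll":0,"grip":50},{"dp":[0,0,0],"roll":0,"grip":50}]'
python3 - <<'E'
from h import *
import pickle
s=snapshot("wrist");pickle.dump(s,open("w1.pkl","wb"));cv2.imwrite("pics/w1.png",s["frame"][:,:,::-1])
P=cloud(s).reshape(-1,3)
print(robot.observe()["joint_pos"])
q=P[(P[:,2]>276)&(P[:,2]<300)&(abs(P[:,0]-455)<40)&(abs(P[:,1]-50)<20)]
for x in range(416,492,4):
    a=q[abs(q[:,0]-x)<2]
    if len(a): print(x,a[:,1].min().round(1),a[:,1].max().round(1),a[:,2].max().round(1))
E
```

```text
time_s: 0.57
eef_pos: [233.3, -469.8, 390.8]
ee_rot: [-3.058, -0.717, 0.0]
wrist_force: [0.7, -1.2, -0.4]
finger_gap: 85.0
grasp_force: 0.0
time_s: 0.98
eef_pos: [308.3, -295.1, 389.0]
ee_rot: [-3.059, -0.716, 0.0]
wrist_force: [1.5, -0.1, 0.3]
finger_gap: 85.0
grasp_force: 0.0
time_s: 1.4
eef_pos: [383.0, -121.6, 389.2]
ee_rot: [3.059, 0.717, 0.0]
wrist_force: [0.5, -0.3, -0.1]
finger_gap: 85.0
grasp_force: 0.0
time_s: 1.82
eef_pos: [458.1, 51.9, 359.3]
ee_rot: [3.14, 0.073, 0.003]
wrist_force: [0.9, 0.2, -0.7]
finger_gap: 50.5
grasp_force: 0.0
time_s: 1.98
eef_pos: [457.3, 51.6, 357.8]
ee_rot: [-3.14, -0.086, 0.005]
wrist_force: [-0.8, 0.1, 0.1]
finger_gap: 49.9
grasp_force: 0.0
[-5.66350842e-02  1.44599260e-01  1.38156847e+00 -5.34541040e-04
  1.61686871e+00  1.46066153e+00]
424 38.6 55.0 285.7
428 37.1 56.7 286.6
432 37.4 56.8 286.7
436 38.2 55.6 286.6
440 43.6 51.4 284.7
444 39.6 55.3 288.2
448 39.3 55.5 289.1
452 39.5 55.7 289.4
456 39.7 55.9 289.3
460 40.0 56.1 288.9
464 39.5 56.3 289.1
468 39.9 56.5 289.3
472 40.2 56.7 289.4
476 40.5 56.9 288.8
480 40.7 56.4 288.5
484 41.6 55.1 287.5
```

View pics/w1.png

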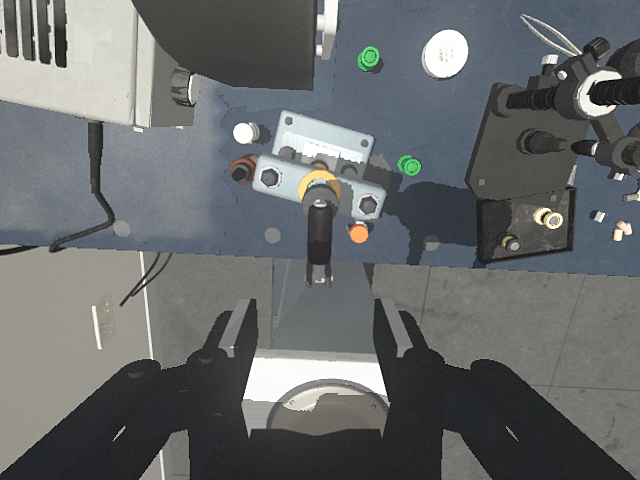

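The wrist picture shows the grip at (320,232), the fork at (320,272) and the brass nut at (320,187), centred between the fingers. I'll take the screw axis from this view and compute the first move.

```bash
python3 - <<'E'
from h import *
import pickle
s=pickle.load(open("w1.pkl","rb"));P=cloud(s).reshape(-1,3);C=s["frame"].reshape(-1,3).astype(int);z=P[:,2]
near=(abs(P[:,0]-478)<60)&(abs(P[:,1]-52)<75)&(s["range_z"].ravel()>0)
br=(C[:,0]>C[:,2]+50)&(C[:,0]>110)
b=P[near&br&(z>212)&(z<224)];print("brass",len(b),cv2.minEnclosingCircle(b[:,:2].astype(np.float32)),b[:,2].max())
h=P[near&(z>209)&(z<217)&~br];print(cv2.minAreaRect(h[:,:2].astype(np.float32)))
for lo,hi in((75,115),(-5,30)):
    k=P[near&(z>218)&(z<230)&(P[:,1]>lo)&(P[:,1]<hi)];print("nut",cv2.minEnclosingCircle(k[:,:2].astype(np.float32)),k.mean(0))
# hub under free end z 255..290, arm top
a=P[near&(z>262)&(z<273)];print("arm/hub",len(a),a.min(0),a.max(0),cv2.minEnclosingCircle(a[a[:,0]>470][:,:2].astype(np.float32)))
# edge-based: grip in 2 views
for n,ss in (("w",s),("top",pickle.load(open("s0.pkl","rb"))["top"])):
    f=ss["frame"].astype(int);Q=cloud(ss);m=(f.max(2)<70)&(abs(Q[...,0]-460)<40)&(abs(Q[...,1]-49)<15)&(Q[...,2]>270)
    c=max(cv2.findContours(m.astype(np.uint8),0,1)[0],key=cv2.contourArea);r=cv2.minAreaRect(c);print(n,r)
    print(onplane(ss,cv2.boxPoints(r),283).round(1))
E
```

```text
brass 482 ((480.837646484375, 49.249603271484375), 17.779048919677734) 220.59643463245325
((481.62017822265625, 48.35728073120117), (113.03550720214844, 34.1711311340332), 77.44074249267578)
nut ((489.97393798828125, 90.06468963623047), 8.169523239135742) [490.53816989  90.02088476 221.76764929]
nut ((470.79400634765625, 6.8350372314453125), 7.677814960479736) [471.42454469   7.09987043 221.83043875]
arm/hub 711 [432.7049315   35.32071729 262.17217604] [493.47748623  61.66280325 272.80685884] ((480.3482360839844, 48.56583023071289), 13.392955780029297)
w ((331.5, 441.0), (75.99998474121094, 164.99996948242188), 90.0)
[[318.5  96.5 283. ]
 [325.9 -35.8 283. ]
 [245.1 -46.9 283. ]
 [237.   96.5 283. ]]
top ((344.5, 268.0), (10.0, 1.0), 90.0)
[[459.7  45.1 283. ]
 [459.7  43.5 283. ]
 [443.9  43.4 283. ]
 [443.9  45.  283. ]]
```

The wrist view puts the pin at about (430, 47, 280) and the axis at about (480.5, 48.7). The top view agrees within 3 mm. I'll descend to 34 mm from the pin with the tips just above the hub, then close.

```bash
python3 -m jog '[{"dp":[0.22,0.12,0.8],"roll":0,"grip":50},{"dp":[0.22,0.12,1.6],"roll":0,"grip":50},{"dp":[0.22,0.12,2.4],"roll":0,"grip":45},{"dp":[0.22,0.12,2.9],"roll":0,"grip":40},{"dp":[0.22,0.12,2.9],"roll":0,"grip":35}]'
python3 -m jog '[{"dp":[0,0,0],"roll":0,"grip":30},{"dp":[0,0,0],"roll":0,"grip":25},{"dp":[0,0,0],"roll":0,"grip":20},{"dp":[0,0,0],"roll":0,"grip":16},{"dp":[0,0,0],"roll":0,"grip":12}]'
python3 -m jog '[{"dp":[0,0,0],"roll":0,"grip":8},{"dp":[0,0,0],"roll":0,"grip":8},{"dp":[0,0,0],"roll":0,"grip":8},{"dp":[0,0,0],"roll":0,"grip":8}]'
```

```text
time_s: 2.45
eef_pos: [462.6, 45.2, 269.9]
ee_rot: [-3.141, -0.077, 0.008]
wrist_force: [0.1, 0.2, 1.2]
finger_gap: 35.1
grasp_force: 0.0
time_s: 2.87
eef_pos: [464.7, 46.6, 273.0]
ee_rot: [3.14, 0.079, 0.003]
wrist_force: [-1.0, 0.4, 0.5]
finger_gap: 12.2
grasp_force: 0.0
time_s: 3.2
eef_pos: [464.3, 46.7, 272.2]
ee_rot: [3.14, 0.08, 0.0]
wrist_force: [-0.5, -1.1, 0.3]
finger_gap: 8.4
grasp_force: 0.0
```

The fingers closed to 8 mm without contact, so I'll look before moving again.

```bash
python3 - <<'E'
from h import *
w=snapshot("wrist");s=snapshot("scene")
a=cv2.resize(w["frame"][180:480,170:470,::-1],(400,400))
b=cv2.resize(s["frame"][140:260,270:390,::-1],(400,400),interpolation=cv2.INTER_CUBIC)
cv2.imwrite("pics/d1.png",np.hstack([a,b]))
o=robot.observe();print(o["eef_pos"],o["finger_gap"],o["grasp_force"],o["torque"])
E
```

```text
[464.29517411  46.71090885 272.16120046] 7.965942310126875 0.0 [0.00969819 0.07705341 0.00294167]
```

View pics/d1.png

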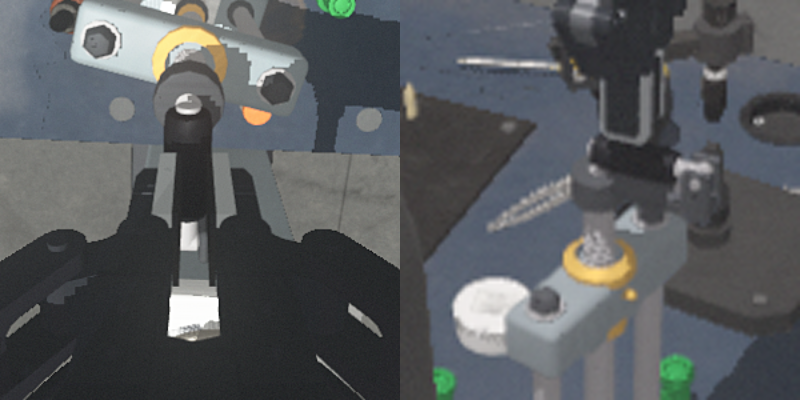

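```bash
python3 - <<'E'
from h import *
s=snapshot("scene");P=cloud(s)
for v in range(160,200,2): print(v,[ "%d,%d,%d"%tuple(P[v,u]) for u in range(328,352,4)])
E
```

```text
160 ['466,83,345', '460,82,346', '450,92,354', '449,79,347', '450,62,336', '452,41,324']
162 ['466,82,341', '460,82,343', '451,88,348', '449,79,344', '450,61,333', '453,40,319']
164 ['576,-161,161', '460,83,340', '453,84,342', '449,79,340', '451,59,327', '452,41,316']
166 ['576,-162,155', '467,67,325', '463,60,322', '456,63,326', '452,56,322', '453,40,312']
168 ['578,-167,147', '468,65,320', '461,66,322', '455,64,323', '452,57,319', '453,39,308']
170 ['665,-360,0', '467,67,318', '462,64,317', '456,63,319', '451,58,317', '452,41,306']
172 ['663,-355,-2', '467,66,314', '462,62,313', '455,63,315', '452,56,311', '452,40,302']
174 ['660,-348,-3', '466,67,311', '460,66,312', '455,64,312', '452,57,309', '454,36,295']
176 ['655,-337,-1', '467,66,307', '463,60,304', '456,62,307', '451,58,306', '592,-314,30']
178 ['651,-329,-1', '467,67,304', '461,65,305', '455,65,306', '451,59,303', '594,-319,20']
180 ['649,-323,-2', '470,60,295', '461,64,300', '454,66,303', '451,57,298', '604,-343,-2']
182 ['479,53,284', '473,53,286', '464,59,292', '458,57,293', '602,-314,10', '600,-334,-1']
184 ['477,58,284', '471,57,285', '466,53,284', '459,53,286', '206,663,758', '449,46,285']
186 ['477,58,281', '471,56,281', '464,57,284', '459,55,284', '453,53,284', '447,53,286']
188 ['477,59,277', '470,58,279', '464,57,280', '457,59,284', '452,55,282', '446,54,283']
190 ['480,53,269', '470,59,276', '464,57,276', '457,58,278', '451,57,280', '445,57,281']
192 ['477,57,269', '473,51,266', '465,56,271', '457,59,276', '451,57,277', '444,60,280']
194 ['477,59,267', '472,55,265', '465,55,267', '460,52,266', '452,55,271', '445,57,274']
196 ['475,62,265', '469,61,266', '464,57,265', '458,55,265', '452,54,266', '446,52,267']
198 ['474,65,264', '469,62,263', '464,57,261', '457,59,265', '451,58,266', '444,59,268']
```

Depth shows the fingertips at z≈291, just above the grip top (286), so the real tips lie about 19 mm above the reported TCP. I'll open, go 19 mm lower, and check the tips again before closing.

```bash
python3 -m jog '[{"dp":[0,0,-0.1],"roll":0,"grip":15},{"dp":[0,0,-0.1],"roll":0,"grip":24},{"dp":[0,0,-0.1],"roll":0,"grip":32},{"dp":[0,0,0],"roll":0,"grip":32}]'
python3 -m jog '[{"dp":[0,-0.04,0.3],"roll":0,"grip":32},{"dp":[0,-0.04,0.6],"roll":0,"grip":32},{"dp":[0,-0.04,0.6],"roll":0,"grip":32},{"dp":[0,-0.04,0.6],"roll":0,"grip":32}]'
python3 - <<'E'
from h import *
s=snapshot("scene");P=cloud(s)
for v in range(174,202,2): print(v,[ "%d,%d,%d"%tuple(P[v,u]) for u in range(324,352,4)])
E
```

```text
time_s: 3.68
eef_pos: [464.6, 46.7, 272.6]
ee_rot: [3.14, 0.08, 0.002]
wrist_force: [-0.1, -0.0, -0.1]
finger_gap: 32.0
grasp_force: 0.0
time_s: 4.02
eef_pos: [463.7, 47.9, 253.2]
ee_rot: [-3.14, -0.08, 0.003]
wrist_force: [0.7, -0.7, 0.1]
finger_gap: 31.9
grasp_force: 0.0
174 ['467,95,328', '460,97,332', '452,101,337', '449,94,333', '450,77,322', '461,35,292', '455,32,292']
176 ['466,96,326', '460,96,328', '453,99,332', '448,96,331', '449,78,319', '461,35,289', '455,33,289']
178 ['467,95,322', '460,96,325', '454,97,326', '449,94,326', '450,77,315', '461,33,283', '455,33,286']
180 ['657,-317,-1', '468,78,307', '454,95,322', '449,94,323', '451,73,308', '461,33,280', '454,34,282']
182 ['653,-309,0', '467,80,305', '462,77,305', '456,78,307', '452,72,304', '462,32,275', '455,32,278']
184 ['651,-305,-3', '467,81,302', '462,78,302', '456,77,303', '452,72,301', '454,51,286', '450,46,284']
186 ['648,-297,-3', '467,79,297', '462,78,298', '455,80,301', '451,73,298', '452,54,285', '446,54,287']
188 ['488,49,268', '468,78,293', '461,79,296', '455,79,297', '452,71,292', '452,55,282', '445,56,285']
190 ['487,51,266', '468,78,289', '463,76,289', '454,82,296', '452,71,289', '451,58,281', '444,58,283']
192 ['485,56,266', '467,80,287', '462,77,287', '454,80,291', '452,72,286', '451,59,277', '444,59,280']
194 ['482,62,267', '471,72,277', '462,78,284', '456,77,285', '452,70,281', '452,56,272', '445,57,274']
196 ['481,65,265', '475,63,266', '465,71,275', '456,77,281', '452,71,278', '452,55,267', '447,51,266']
198 ['481,64,260', '474,65,263', '469,61,262', '464,58,262', '456,60,265', '451,56,264', '445,56,266']
200 ['482,63,256', '475,63,258', '469,61,258', '465,54,255', '456,60,261', '451,57,261', '445,56,262']
```

```bash
python3 -m jog '[{"dp":[0,0,0.07],"roll":0,"grip":26},{"dp":[0,0,0.07],"roll":0,"grip":21},{"dp":[0,0,0.07],"roll":0,"grip":18},{"dp":[0,0,0.07],"roll":0,"grip":16},{"dp":[0,0,0.07],"roll":0,"grip":14}]'
python3 -m jog '[{"dp":[0,0,0],"roll":0,"grip":10},{"dp":[0,0,0],"roll":0,"grip":8},{"dp":[0,0,0],"roll":0,"grip":8},{"dp":[0,0,0],"roll":0,"grip":8}]'
```

```text
time_s: 4.48
eef_pos: [464.3, 48.9, 252.3]
ee_rot: [-3.139, -0.079, -0.001]
wrist_force: [0.5, 4.9, 0.6]
finger_gap: 14.8
grasp_force: 37.9
time_s: 4.82
eef_pos: [464.3, 48.9, 252.4]
ee_rot: [-3.139, -0.08, -0.001]
wrist_force: [0.3, 5.1, 0.5]
finger_gap: 14.3
grasp_force: 59.7
```

```bash
python3 -m jog '[{"dp":[0,-0.03,0],"roll":0,"grip":8},{"dp":[-0.01,-0.03,-0.17],"roll":0,"grip":8},{"dp":[-0.05,-0.03,-0.335],"roll":0,"grip":8},{"dp":[-0.11,-0.03,-0.49],"roll":0,"grip":8},{"dp":[-0.2,-0.03,-0.64],"roll":0,"grip":8}]'
python3 -m jog '[{"dp":[0,0,0],"roll":0,"grip":8},{"dp":[0,0,0],"roll":0,"grip":8}]'
```

```text
time_s: 5.23
eef_pos: [458.1, 48.6, 269.5]
ee_rot: [-3.14, -0.079, 0.004]
wrist_force: [5.4, 2.5, -16.6]
finger_gap: 13.4
grasp_force: 58.6
time_s: 5.4
eef_pos: [457.7, 48.6, 270.1]
ee_rot: [-3.14, -0.079, 0.004]
wrist_force: [0.7, 3.2, -12.7]
finger_gap: 13.4
grasp_force: 58.9
```

```bash
python3 -m jog '[{"dp":[-0.07,0,-0.1],"roll":0,"grip":8},{"dp":[-0.15,0,-0.2],"roll":0,"grip":8},{"dp":[-0.23,0,-0.25],"roll":0,"grip":8},{"dp":[-0.23,0,-0.25],"roll":0,"grip":8}]'
python3 - <<'E'
from h import *
w=snapshot("wrist");s=snapshot("scene")
a=cv2.resize(w["frame"][180:480,170:470,::-1],(400,400))
b=cv2.resize(s["frame"][140:260,270:390,::-1],(400,400),interpolation=cv2.INTER_CUBIC)
cv2.imwrite("pics/d2.png",np.hstack([a,b]))
E
```

```text
time_s: 5.73
eef_pos: [450.9, 48.2, 279.3]
ee_rot: [3.14, 0.08, 0.0]
wrist_force: [1.7, 2.3, -11.6]
finger_gap: 13.3
grasp_force: 58.6
```

View pics/d2.png

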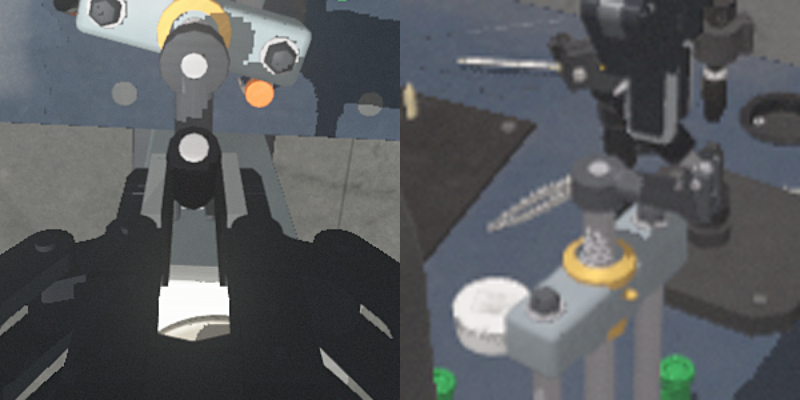

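The grip is about halfway up: in the wrist crop its end is at (193,148) between the pads, and it stands tilted in the scene crop. I'll continue the arc.

```bash
python3 -m jog '[{"dp":[-0.15,0,-0.1],"roll":0,"grip":8},{"dp":[-0.31,0,-0.17],"roll":0,"grip":8},{"dp":[-0.5,0,-0.22],"roll":0,"grip":8},{"dp":[-0.68,0,-0.24],"roll":0,"grip":8},{"dp":[-0.68,0,-0.24],"roll":0,"grip":8}]'
python3 -m jog '[{"dp":[-0.03,0,0],"roll":0,"grip":8},{"dp":[-0.06,0,0],"roll":0,"grip":8},{"dp":[-0.06,0,0],"roll":0,"grip":8}]'
python3 - <<'E'
from h import *
w=snapshot("wrist");s=snapshot("scene")
a=cv2.resize(w["frame"][180:480,170:470,::-1],(400,400))
b=cv2.resize(s["frame"][140:260,270:390,::-1],(400,400),interpolation=cv2.INTER_CUBIC)
cv2.imwrite("pics/d3.png",np.hstack([a,b]))
E
```

```text
time_s: 6.25
eef_pos: [432.9, 47.3, 289.1]
ee_rot: [3.14, 0.08, 0.014]
wrist_force: [4.1, 4.5, 2.4]
finger_gap: 13.4
grasp_force: 58.6
time_s: 6.5
eef_pos: [432.0, 47.2, 289.3]
ee_rot: [3.14, 0.08, 0.017]
wrist_force: [5.3, 3.2, 3.6]
finger_gap: 13.1
grasp_force: 58.6
```

View pics/d3.png

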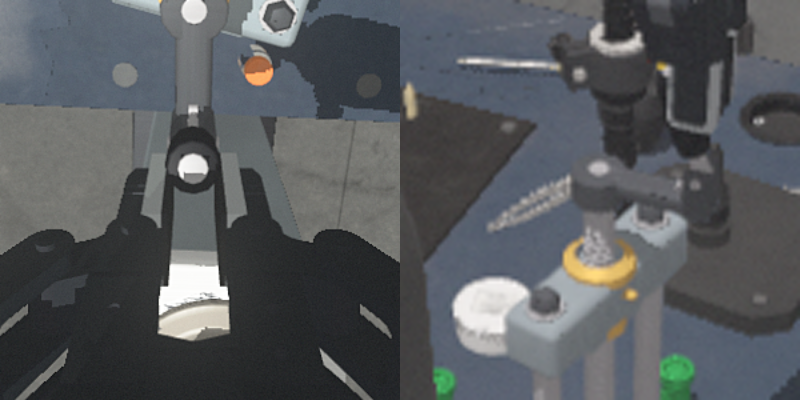

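```bash
python3 -m jog '[{"dp":[-0.05,0,0],"roll":0,"grip":8},{"dp":[-0.05,0,0],"roll":0,"grip":8}]'; python3 - <<'E'
from h import *
s=snapshot("wrist");P=cloud(s);C=s["frame"].astype(int)
print([P[v,315].round(1) for v in range(294,312,3)])
m=(C.min(2)>120)&(P[...,2]>325)&(P[...,2]<345)&(abs(P[...,0]-432)<20)&(abs(P[...,1]-48)<12);print("end",m.sum(),P[m].mean(0))
m=(P[...,2]>265)&(P[...,2]<292)&(abs(P[...,1]-48)<12)&(P[...,0]<445)&(P[...,0]>415)
print("fork",P[m].min(0),P[m].max(0))
q=P[(P[...,2]>210)&(P[...,2]<275)&(abs(P[...,1]-48)<20)&(abs(P[...,0]-480)<20)];a=q[q[:,2]>258];print("hub",cv2.minEnclosingCircle(a[:,:2].astype(np.float32)),a[:,2].max())
m=(C.min(2)>110)&(P[...,2]>255)&(P[...,2]<275)&(abs(P[...,1]-48)<12)&(abs(P[...,0]-480)<12);print("screw top",m.sum(),P[m].mean(0))
E
```

```text
time_s: 6.77
eef_pos: [430.8, 47.1, 289.5]
ee_rot: [3.14, 0.08, 0.018]
wrist_force: [6.0, 4.1, 3.7]
finger_gap: 13.6
grasp_force: 58.7
[array([448.9,  47.4, 328.7]), array([448.8,  47.4, 331.1]), array([447.9,  47.4, 331.6]), array([446.6,  47.3, 331.6]), array([446. ,  47.3, 332.8]), array([444.5,  47.2, 332.2])]
end 838 [442.84840595  49.43419116 333.88166047]
fork [427.98500942  36.62216405 265.20057461] [444.99738276  56.90576652 286.15322095]
hub ((476.36993408203125, 47.69728469848633), 17.8435001373291) 271.32148136388804
screw top 1726 [480.87968209  49.05698208 268.67557436]
```

The grip end is at x≈446 and z≈332, about 1.27 rad, so it slipped to the front edge of the pads. It is past the tipping point, so I'll open the fingers and let the spring snap it upright.

```bash
python3 -m jog '[{"dp":[0,0,0],"roll":0,"grip":20},{"dp":[0,0,0],"roll":0,"grip":30},{"dp":[0,0,0],"roll":0,"grip":34},{"dp":[0,0,0],"roll":0,"grip":34},{"dp":[0,0,0],"roll":0,"grip":34}]'; python3 - <<'E'
from h import *
s=snapshot("wrist");P=cloud(s);C=s["frame"].astype(int)
for n,lo,hi in(("end",328,340),):
    m=(P[...,2]>lo)&(P[...,2]<hi)&(abs(P[...,0]-438)<22)&(abs(P[...,1]-48)<11)
    v,u=np.nonzero(m);print(len(v),P[m].mean(0),P[m].min(0),P[m].max(0),u.mean(),v.mean())
m=(C.min(2)>110)&(P[...,2]>255)&(P[...,2]<275)&(abs(P[...,1]-48)<12)&(abs(P[...,0]-480)<12);print("screw top",m.sum(),P[m].mean(0))
t=snapshot("scene");b=cv2.resize(t["frame"][140:260,270:390,::-1],(400,400),interpolation=cv2.INTER_CUBIC)
a=cv2.resize(s["frame"][180:480,170:470,::-1],(400,400));cv2.imwrite("pics/d4.png",np.hstack([a,b]))
E
```

```text
time_s: 7.23
eef_pos: [427.5, 46.7, 286.2]
ee_rot: [3.14, 0.079, 0.0]
wrist_force: [0.0, 0.2, 0.4]
finger_gap: 34.2
grasp_force: 0.0
1337 [431.88295929  46.78464769 331.87255875] [422.72072441  38.98971311 328.01706715] [438.73408794  54.66783185 335.61588312] 313.6058339566193 336.48765893792074
screw top 1813 [480.78831079  49.10340521 268.66306295]
```

View pics/d4.png

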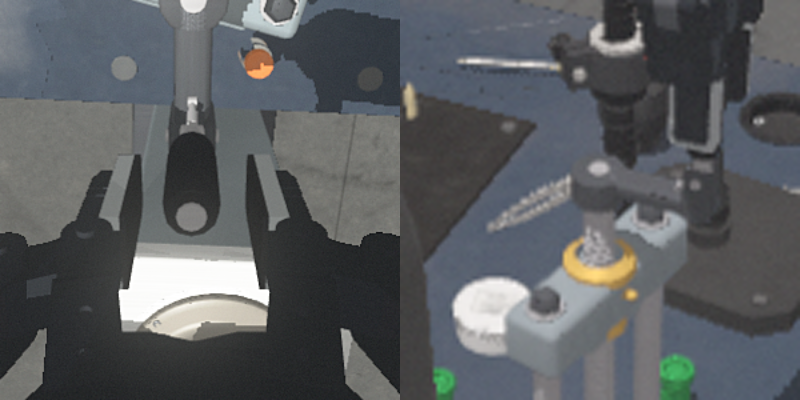

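The grip is now upright: its end is at (190,215) in the wrist crop, about (431, 47, 333), and the scene crop shows it vertical. It is 50 mm from the screw axis at (480.8, 49.1), as it should be. I'll re-pinch slightly higher, since that leaves more room at the housing.

```bash
python3 -m jog '[{"dp":[0.04,0,-0.2],"roll":0,"grip":30},{"dp":[0.04,0,-0.2],"roll":0,"grip":24},{"dp":[0.04,0,-0.2],"roll":0,"grip":20},{"dp":[0.04,0,-0.2],"roll":0,"grip":16},{"dp":[0.04,0,-0.2],"roll":0,"grip":12}]'
python3 -m jog '[{"dp":[0,0,0],"roll":0,"grip":8},{"dp":[0,0,0],"roll":0,"grip":8},{"dp":[0,0,0],"roll":0,"grip":8}]'
cat > tab.py <<'E'
import sys,numpy as np
a,b,d=map(float,sys.argv[1:4]);R=float(sys.argv[4]) if len(sys.argv)>4 else 50
f=lambda p:np.round([R/30*(1-np.cos(p)),-R/30*np.sin(p),.106*p],2)
k=[*np.arange(a,b+1e-6,d)]
for i in range(0,len(k)-1,5): print("%.2f->%.2f"%(k[i],k[min(i+5,len(k)-1)]),*[(f(q)-f(k[i])).round(2).tolist() for q in k[i+1:i+6]])
E
python3 tab.py 0 4 .2
```

```text
time_s: 7.75
eef_pos: [429.0, 47.4, 292.4]
ee_rot: [-3.14, -0.08, -0.002]
wrist_force: [-0.8, 1.8, 3.4]
finger_gap: 13.6
grasp_force: 58.5
time_s: 8.0
eef_pos: [429.0, 47.3, 292.4]
ee_rot: [-3.14, -0.08, -0.002]
wrist_force: [-0.3, 2.9, 5.0]
finger_gap: 13.9
grasp_force: 58.7
0.00->1.00 [0.03, -0.33, 0.02] [0.13, -0.65, 0.04] [0.29, -0.94, 0.06] [0.51, -1.2, 0.08] [0.77, -1.4, 0.11]
1.00->2.00 [0.29, -0.15, 0.02] [0.61, -0.24, 0.04] [0.95, -0.27, 0.06] [1.28, -0.22, 0.08] [1.59, -0.12, 0.1]
2.00->3.00 [0.29, 0.17, 0.02] [0.54, 0.39, 0.04] [0.73, 0.66, 0.07] [0.88, 0.96, 0.09] [0.96, 1.28, 0.11]
3.00->4.00 [0.01, 0.34, 0.02] [-0.04, 0.67, 0.04] [-0.16, 0.98, 0.06] [-0.34, 1.26, 0.08] [-0.56, 1.5, 0.1]
```

```bash
python3 -m jog '[{"dp":[0.03,-0.33,0.02],"roll":0,"grip":8},{"dp":[0.13,-0.65,0.04],"roll":0,"grip":8},{"dp":[0.29,-0.94,0.06],"roll":0,"grip":8},{"dp":[0.51,-1.2,0.08],"roll":0,"grip":8},{"dp":[0.77,-1.4,0.11],"roll":0,"grip":8}]'
python3 -m jog '[{"dp":[0,0,0],"roll":0,"grip":8},{"dp":[0,0,0],"roll":0,"grip":8}]'
```

```text
time_s: 8.42
eef_pos: [449.5, 89.9, 289.2]
ee_rot: [3.139, 0.08, -0.0]
wrist_force: [-2.7, -1.5, 9.6]
finger_gap: 13.6
grasp_force: 59.2
time_s: 8.58
eef_pos: [450.6, 90.6, 289.2]
ee_rot: [-3.14, -0.081, -0.003]
wrist_force: [0.5, 2.4, 5.9]
finger_gap: 13.6
grasp_force: 58.8
```

```bash
python3 -m jog '[{"dp":[0.29,-0.15,0.02],"roll":0,"grip":8},{"dp":[0.61,-0.24,0.04],"roll":0,"grip":8},{"dp":[0.95,-0.27,0.06],"roll":0,"grip":8},{"dp":[1.28,-0.22,0.08],"roll":0,"grip":8},{"dp":[1.59,-0.12,0.1],"roll":0,"grip":8}]'
python3 -m jog '[{"dp":[0.29,0.17,0.02],"roll":0,"grip":8},{"dp":[0.54,0.39,0.04],"roll":0,"grip":8},{"dp":[0.73,0.66,0.07],"roll":0,"grip":8}]'
python3 tab.py 2.6 4.1 .1
```

```text
time_s: 9.0
eef_pos: [497.4, 96.4, 286.1]
ee_rot: [3.14, 0.08, -0.001]
wrist_force: [-3.3, -0.5, 7.9]
finger_gap: 13.5
grasp_force: 59.2
time_s: 9.25
eef_pos: [520.8, 77.8, 284.2]
ee_rot: [-3.14, -0.08, -0.001]
wrist_force: [-2.0, 1.8, 9.1]
finger_gap: 13.4
grasp_force: 59.3
2.60->3.10 [0.08, 0.15, 0.01] [0.15, 0.3, 0.02] [0.19, 0.46, 0.03] [0.23, 0.62, 0.04] [0.24, 0.79, 0.05]
3.10->3.60 [0.0, 0.17, 0.01] [-0.02, 0.33, 0.02] [-0.05, 0.5, 0.03] [-0.1, 0.65, 0.04] [-0.17, 0.81, 0.05]
3.60->4.10 [-0.08, 0.14, 0.01] [-0.18, 0.28, 0.02] [-0.28, 0.41, 0.03] [-0.4, 0.52, 0.04] [-0.54, 0.62, 0.05]
```

```bash
python3 -m jog '[{"dp":[0.08,0.15,0.01],"roll":0,"grip":8},{"dp":[0.15,0.3,0.02],"roll":0,"grip":8},{"dp":[0.19,0.46,0.03],"roll":0,"grip":8},{"dp":[0.23,0.62,0.04],"roll":0,"grip":8},{"dp":[0.24,0.79,0.05],"roll":0,"grip":8}]'
python3 -m jog '[{"dp":[0,0.17,0.01],"roll":0,"grip":8},{"dp":[-0.02,0.33,0.02],"roll":0,"grip":8},{"dp":[-0.05,0.5,0.03],"roll":0,"grip":8},{"dp":[-0.1,0.65,0.04],"roll":0,"grip":8},{"dp":[-0.17,0.81,0.05],"roll":0,"grip":8}]'
```

```text
time_s: 9.67
eef_pos: [529.1, 54.5, 282.6]
ee_rot: [-3.14, -0.08, -0.002]
wrist_force: [0.3, 3.6, 5.6]
finger_gap: 13.3
grasp_force: 59.0
time_s: 10.08
eef_pos: [525.4, 29.9, 281.0]
ee_rot: [-3.14, -0.08, -0.003]
wrist_force: [0.8, 3.1, 5.7]
finger_gap: 13.5
grasp_force: 58.9
```

```bash
cat > mon.py <<'E'
from h import *
o=robot.observe();c=np.array([478.9,49.8]);d=o["eef_pos"][:2]-c;r=np.linalg.norm(d);u=d/r;F=o["wrist_force"]
a=(182.9-np.degrees(np.arctan2(d[1],d[0])))%360
print("psi %.2f r %.1f tang %.1f rad_in %.1f fz %.1f"%(np.radians(a),r,-(F[:2]@[u[1],-u[0]]),-(F[:2]@u),F[2]))
E
python3 mon.py
python3 -m jog '[{"dp":[-0.08,0.14,0.01],"roll":0,"grip":8},{"dp":[-0.18,0.28,0.02],"roll":0,"grip":8},{"dp":[-0.28,0.41,0.03],"roll":0,"grip":8},{"dp":[-0.4,0.52,0.04],"roll":0,"grip":8},{"dp":[-0.54,0.62,0.05],"roll":0,"grip":8}]' >/dev/null
python3 mon.py
python3 tab.py 4.1 9.6 .1
```

```text
psi 3.60 r 50.6 tang 3.2 rad_in 0.5 fz 5.7
psi 4.10 r 50.6 tang 2.7 rad_in 0.6 fz 4.6
4.10->4.60 [-0.14, 0.09, 0.02] [-0.29, 0.17, 0.03] [-0.44, 0.23, 0.04] [-0.6, 0.27, 0.05] [-0.77, 0.3, 0.06]
4.60->5.10 [-0.16, 0.01, 0.01] [-0.33, 0.0, 0.02] [-0.49, -0.02, 0.03] [-0.66, -0.06, 0.04] [-0.81, -0.12, 0.05]
5.10->5.60 [-0.15, -0.07, 0.01] [-0.3, -0.15, 0.02] [-0.43, -0.25, 0.03] [-0.55, -0.36, 0.04] [-0.67, -0.49, 0.05]
5.60->6.10 [-0.09, -0.13, 0.01] [-0.18, -0.28, 0.02] [-0.25, -0.43, 0.04] [-0.3, -0.58, 0.05] [-0.34, -0.75, 0.06]
6.10->6.60 [-0.02, -0.16, 0.01] [-0.03, -0.33, 0.02] [-0.02, -0.49, 0.03] [0.01, -0.66, 0.04] [0.05, -0.82, 0.05]
6.60->7.10 [0.06, -0.15, 0.01] [0.14, -0.3, 0.02] [0.23, -0.44, 0.03] [0.33, -0.57, 0.04] [0.45, -0.69, 0.05]
7.10->7.60 [0.12, -0.11, 0.01] [0.26, -0.21, 0.02] [0.41, -0.29, 0.03] [0.56, -0.35, 0.04] [0.72, -0.4, 0.06]
7.60->8.10 [0.16, -0.04, 0.01] [0.33, -0.05, 0.02] [0.49, -0.05, 0.03] [0.66, -0.04, 0.04] [0.82, -0.01, 0.05]
8.10->8.60 [0.16, 0.05, 0.01] [0.32, 0.12, 0.02] [0.46, 0.2, 0.03] [0.6, 0.29, 0.04] [0.73, 0.4, 0.05]
8.60->9.10 [0.11, 0.12, 0.01] [0.22, 0.25, 0.02] [0.31, 0.38, 0.03] [0.39, 0.53, 0.04] [0.45, 0.69, 0.05]
9.10->9.60 [0.04, 0.16, 0.02] [0.07, 0.32, 0.03] [0.08, 0.49, 0.04] [0.08, 0.66, 0.05] [0.06, 0.82, 0.06]
```

```bash
cat >> mon.py <<'E'
import sys
sys.exit(int(-(F[:2]@[u[1],-u[0]])>4.6))
E
python3 -m jog '[{"dp":[-0.14,0.09,0.02],"roll":0,"grip":8},{"dp":[-0.29,0.17,0.03],"roll":0,"grip":8},{"dp":[-0.44,0.23,0.04],"roll":0,"grip":8},{"dp":[-0.6,0.27,0.05],"roll":0,"grip":8},{"dp":[-0.77,0.3,0.06],"roll":0,"grip":8}]' >/dev/null; python3 mon.py && 
python3 -m jog '[{"dp":[-0.16,0.01,0.01],"roll":0,"grip":8},{"dp":[-0.33,0,0.02],"roll":0,"grip":8},{"dp":[-0.49,-0.02,0.03],"roll":0,"grip":8},{"dp":[-0.66,-0.06,0.04],"roll":0,"grip":8},{"dp":[-0.81,-0.12,0.05],"roll":0,"grip":8}]' >/dev/null && python3 mon.py
```

```text
psi 4.59 r 50.6 tang 3.4 rad_in 1.4 fz 6.1
psi 5.08 r 50.5 tang 4.1 rad_in 1.8 fz 5.7
```

```bash

python3 -m jog '[{"dp":[-0.15,-0.07,0.01],"roll":0,"grip":8},{"dp":[-0.3,-0.15,0.02],"roll":0,"grip":8},{"dp":[-0.43,-0.25,0.03],"roll":0,"grip":8},{"dp":[-0.55,-0.36,0.04],"roll":0,"grip":8},{"dp":[-0.67,-0.49,0.05],"roll":0,"grip":8}]' >/dev/null; python3 mon.py && 
python3 -m jog '[{"dp":[-0.09,-0.13,0.01],"roll":0,"grip":8},{"dp":[-0.18,-0.28,0.02],"roll":0,"grip":8},{"dp":[-0.25,-0.43,0.04],"roll":0,"grip":8},{"dp":[-0.3,-0.58,0.05],"roll":0,"grip":8},{"dp":[-0.34,-0.75,0.06],"roll":0,"grip":8}]' >/dev/null && python3 mon.py
```

```text
psi 5.56 r 50.3 tang 8.8 rad_in 1.8 fz 4.6
```

The force has risen to 8.8 N, so the foot is on the holder and this is firm. I'll hold and confirm.

```bash
for i in 1 2 3; do python3 -m jog '[{"dp":[0,0,0],"roll":0,"grip":8},{"dp":[0,0,0],"roll":0,"grip":8}]' >/dev/null; python3 mon.py; done
```

```text
psi 5.57 r 50.3 tang 5.2 rad_in 1.3 fz 5.4
psi 5.57 r 50.3 tang 5.5 rad_in 1.7 fz 5.8
psi 5.57 r 50.3 tang 4.2 rad_in 1.5 fz 5.0
```

```bash
python3 -m jog '[{"dp":[-0.05,-0.06,0],"roll":0,"grip":8},{"dp":[-0.07,-0.1,0.01],"roll":0,"grip":8}]' >/dev/null; python3 mon.py;  python3 -m jog '[{"dp":[0,0,0],"roll":0,"grip":8},{"dp":[0,0,0],"roll":0,"grip":8}]' >/dev/null; python3 mon.py
```

```text
psi 5.62 r 50.2 tang 9.3 rad_in -1.1 fz 5.7
psi 5.62 r 50.2 tang 8.0 rad_in -0.5 fz 3.9
```

That is 9.3 N while winding and about 8 N holding, so the press is firm and well under the limit. I'll release and go straight up.

```bash
python3 -m jog '[{"dp":[0,0,0],"roll":0,"grip":15},{"dp":[0,0,0],"roll":0,"grip":20},{"dp":[0,0,0],"roll":0,"grip":28},{"dp":[0,0,0],"roll":0,"grip":36},{"dp":[0,0,0],"roll":0,"grip":40}]'
python3 -m jog '[{"dp":[0,0,-0.5],"roll":0,"grip":40},{"dp":[0,0,-1.2],"roll":0,"grip":40},{"dp":[0,0,-2],"roll":0,"grip":40},{"dp":[0,0,-3],"roll":0,"grip":40},{"dp":[0,0,-3],"roll":0,"grip":40}]'
python3 -m jog '[{"dp":[0,0,0],"roll":0,"grip":40},{"dp":[0,0,0],"roll":0,"grip":40}]' >/dev/null
python3 - <<'E'
from h import *
w=snapshot("wrist");s=snapshot("scene")
a=cv2.resize(w["frame"][100:400,170:470,::-1],(400,400))
b=cv2.resize(s["frame"][150:330,250:430,::-1],(400,400),interpolation=cv2.INTER_CUBIC)
cv2.imwrite("pics/e1.png",np.hstack([a,b]))
E
```

```text
time_s: 13.0
eef_pos: [438.5, 19.2, 273.4]
ee_rot: [-3.14, -0.08, 0.003]
wrist_force: [0.4, -0.6, 0.0]
finger_gap: 40.1
grasp_force: 0.0
time_s: 13.42
eef_pos: [440.6, 19.0, 368.8]
ee_rot: [3.139, 0.08, 0.012]
wrist_force: [-0.2, -0.3, -0.1]
finger_gap: 39.7
grasp_force: 0.0
```

View pics/e1.png

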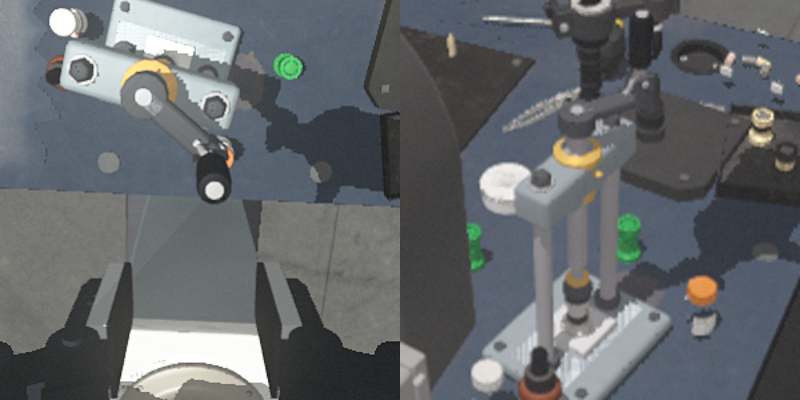

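The picture shows the grip upright, at (212,185) in the wrist crop and (645,30) in the scene crop. The foot is down on the holder at (577,310), the bottle and vials are where they stood, and the robot is clear.

```bash
python3 -c "
from workcell import robot
print(robot.job_done())"
```

```text
the job is handed in; nothing more can be done
None
```

I handed the job in at about 13.5 s: the grip is upright, the press is tight on the holder (9.3 N at the grip, an estimated 90 N on it while winding), and the bottle and vials look undisturbed; no verdict came back.

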